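# Index the die turret of an eyelet press and try the stroke

## Task

Set up the eyelet press for the second-largest of its six dies: turn the turret by its bar handle only, counter-clockwise (seen from above), one click at a time and without spinning it (the handle has some free play), until that die has clicked in under the ram; do not overshoot it. Then press the ram's cap down with the closed fingertips until it bears firmly on the depth stop inside the head, about 15 N held for a second but not hard enough to strain the press, and let it spring back up. Leave everything else on the bench where it is.

Things in the scene. Friction and masses are not known exactly. Their poses are not given: they have to be found in the camera images.
- press: Grey bench eyelet press, fixed to the table. Origin on the table, on the turret's vertical axis; z up, y points from that axis to the ram, 90 mm away. A column at y = 145 to 180 mm carries a head (50 mm wide in x, y = 68 to 178 mm, top 140 mm above the table) over the rim of the turret, an aluminium disc of 230 mm diameter, top 68 mm above the table.
- turret (a joint): Turret angle in rad, growing counter-clockwise from above. 0: smallest die under the ram; each click (1.047) brings the next larger one; second-largest at 4.189. A sprung detent resists with about 0.15 N m, most at the start of a click; past half-way it pulls on into the next click by itself. Starts at the first, second or third die. End stops at -0.3 and 5.5.
- die5 (a point): Top centre of the second-largest die, 83 mm above the table, on the turret's disc. Six upright round steel dies, 15 mm high, stand on the disc 60 degrees apart, 90 mm from its axis, in order of size: 8, 14, 20, 27, 35 and 44 mm in diameter.
- handle_grip (a point): Centre of the black bar handle on top of the turret's hub, on the turret's axis, 180 mm above the table. The bar is 90 mm long, 16 mm thick and 34 mm high; its length lies along this point's y axis, thickness along x. It drives the turret through a worn dog: it can lie up to 0.25 rad either side of the turret's angle (free play, nearly no resistance), then it takes the turret along.
- ram_top (a point): Centre of the top of the ram's round steel cap (32 mm diameter, 10 mm thick), 170 mm above the table when up; z up. 26 mm clear of other parts all round and free above.
- ram (a joint): How far the ram is pressed down, in m; 0 is up. The return spring resists with 2 to 4 N; then, after a travel of 4 to 16 mm that differs from time to time and cannot be seen, the ram meets a stiff cushioned depth stop (about 5 N per mm).
- eyelet_jar: Bystander: lidded glass jar, 60 mm diameter, 75 mm high. Leave it where it is.
- tape_roll: Bystander: roll of paper tape lying flat, 90 mm diameter, 24 mm high. Leave it where it is.
- spray_can: Bystander: spray can, 60 mm diameter, 170 mm high. Leave it where it is.
- spray_can2: Bystander: second spray can, 60 mm diameter, 170 mm high. Leave it where it is.
- awl: Bystander: screwdriver-like awl lying on the table. Leave it where it is.
- die_tray: Bystander: open divided tray 90 x 130 x 25 mm. Leave it where it is.
- glue_tub: Bystander: white round tub, 72 mm diameter, 50 mm high. Leave it where it is.

How it is judged:
By the outcome, as a careful person would: the job done as asked, in the order asked, and still so for the second after the job is handed in, with the robot touching nothing.
It also fails if it takes over 72 s, if anything falls off the work surface, if the arm or the gripper's body presses on something with over 40 N, if the wrist force passes 120 N, or if a joint passes its speed limit or range.

## Robot

A 7-joint arm with a two-finger parallel gripper is mounted at the origin on the work surface. World frame = base frame: x ahead of the robot, y to its left, z up, the work surface at z = 0. Lengths are in m, angles in rad, forces in N, time in s.
With the tool pointing down it reaches from about 0.425 to 1.025 m from the base axis. Payload 3.6 kg.
Tool frame: the origin (TCP) lies midway between the tips of the shut fingers; the grasp point (between the pads) lies robot.grip_depth behind it (robot.grip_depth is the distance from the TCP to the grasp point, in m); z points along the fingers, y is the direction in which the jaws open and shut (so a half turn about z gives the same grasp; the last joint's range is limited). The gripper opens to 85 mm and grips with 20 to 120 N. Pads are 22 mm wide; open, the fingers measure 114 mm over their backs; the gripper's body (76 mm by 85 mm) begins 54 mm behind the grasp point. The pads swing forward as they close: fully open they stand 13 mm farther back than shut.
Start: joints at [1.008, 0.591, 0.048, 1.609, -0.033, 0.943, -0.034], TCP at [0.328, -0.646, 0.192] pointing down, gripper open.
Joint ranges: [-2.69, 2.69], [-0.47, 2.24], [-1.27, 1.36], [0.19, 2.51], [-1.53, 4.68], [0.08, 2.07], [-3.09, 3.09]. Speed limits (rad/s): [2.57, 2.57, 3.14, 3.14, 3.14, 3.14, 3.14].

## Interface

Orientations are given as a unit quaternion [w, x, y, z].
In Python, from workcell import robot, imaging, models gives the robot as it stands.
- The arm moves only by the tool drive_tool, never from a script. Its argument "plan" is a list of rows, each an object of numbers: "x", "y", "z": the shift along the world's x, y, z in mm; "rx", "ry", "rz": the turn, a rotation vector about the world's x, y, z in rad; "claw": the closure, from 0 (fully open) to 1 (shut). In form: [{"x": .., "y": .., "z": .., "rx": .., "ry": .., "rz": .., "claw": ..}, ...]. A call has 1 to 12 rows; each row is the pose to reach, as a shift and turn from the pose commanded when the call began; what a row does not reach only later rows make up. A row lasts 1/8 s, in which the tool goes at most 62.5 mm and 10.7 degrees, less where a joint would pass 70% of its speed; a pose out of reach is approached as far as the arm can. A call with a gripper value outside its range is refused whole. The fingers move at their own pace and stop on an object; "force" is the grip in N (left out, the last holds). Time passes only in rows, so rows that repeat a pose let the fingers close. It gives the time, the measured TCP pose, the force and the opening at its end, in the units of the state.
- robot.sense(): the state, without advancing time (a new reading comes with each control period).
- imaging.snapshot(name): name is "scene" or "top" or "wrist"; returns a dict with "image" (420x560x3 uint8, blue, green, red), "fovy" (degrees; the focal length in pixels is half the picture's height over the tangent of half this angle, whatever the lens; pixels are square), "cx", "cy" (the principal point, pixels), "world_from_camera" (4x4, takes a point from camera to world coordinates); the wrist camera has in their place "mount" (4x4, takes a point from camera to tool coordinates, whose origin is the TCP and whose axes are the flange's). Camera axes: x right, y up, looking along -z (the intrinsics and any distortion apply to the point x, -y, -z); pixel columns grow to the right and rows downward; lengths in m; the calibration is good to about 2 mm. A picture is of the moment at which its call begins: read the wrist's pose just before it. There is no depth.
- robot.close_job(): hands the job in, once; it reports no verdict.
Trained networks look in the newest picture that a camera, given by its name, has taken for a name from the list of things; names that differ only in an ending like _2 or _b are one class to them, and where a whole thing is asked for, a point or a joint stands for the part that bears it (a point fixed in the world has none). Each returns a list of dicts, best first, with "score" (0 to 1); they miss things now and then, are a little off and sometimes report something else, mostly with a low value. They report only what shows in the picture. A call takes as long as a camera call.
- models.spot_in(camera, label): "position" ([x, y, z] in m, in world coordinates, good to about 4 mm: the middle of the surface that is visible of it).
- models.landmark_of(camera, label): "position" ([x, y, z] in m, in world coordinates, good to about 4 mm: a listed point, or the origin of a listed thing).
The state is a dict: "time_s": time; "joints": joint angles; "joint_vel": joint speeds; "joint_efforts": joint torques, N m; "position": TCP position; "orientation": TCP orientation; "force": force on the tool from outside, world axes, zero at the start; "moment": the same for the moment, N m; "opening": finger opening in m.
Only numpy, scipy, OpenCV 4.12 (cv2) and the standard library are available. Lean on these libraries where they do the work, as an engineer would, in place of code of your own. Each camera call takes 0.05 s, during which the arm holds its last target. There are 200 camera calls.

## Working session

There is one attempt and no reset: what is moved stays moved. The work goes in short steps, Python scripts to look and compute and a tool call to move; the robot and the scene stay as the last step left them, time stands still between calls to the robot, and variables do not carry over. Pictures are saved under pics/ and viewed, about 8 in all and at most 12, crops included, and the job is handed in when it is done.

Besides the shell and the picture viewer there is one more tool, called after "Request:" in YAML: its name, and indented under it one key for each argument. drive_tool: Moves the arm, as the interface text tells. Its arguments: {"type":"object","properties":{"plan":{"type":"array"},"force":{"type":"number"}},"required":["plan"]}

```bash
mkdir -p pics; ls; cat > h.py <<'E'
from workcell import robot, imaging, models
import numpy as np, cv2
def snap(cam,fn=None):
    s=imaging.snapshot(cam)
    if fn: cv2.imwrite('pics/'+fn,s['image'])
    return s
def proj(s,P):
    T=np.linalg.inv(s['world_from_camera']);p=T[:3,:3]@np.array(P)+T[:3,3]
    f=210/np.tan(np.radians(s['fovy'])/2)
    return s['cx']+f*p[0]/-p[2], s['cy']-f*p[1]/-p[2]
def marks(cam,labels):
    for l in labels:
        print(cam,l,[(np.round(d['position'],3).tolist(),round(d['score'],2)) for d in models.landmark_of(cam,l)[:2]])
E
python3 - <<'E'
from h import *
st=robot.sense();print(st['position'],st['orientation'],st['opening'],robot.grip_depth,st['time_s'])
for c in('scene','top'):
    s=snap(c,c+'0.png');print({k:v for k,v in s.items() if k not in('image',)})
    marks(c,['press','die5','handle_grip','ram_top','spray_can','spray_can2','eyelet_jar'])
print(robot.sense()['time_s'])
ims=[cv2.imread(f'pics/{c}0.png') for c in('scene','top')]
E
```

```text
pics
[ 0.32783637 -0.64558913  0.19063064] [-1.09154087e-03  9.72519119e-01  2.32820255e-01 -3.15900558e-04] 0.08536322261449106 0.0187 0.0
{'fovy': 44.59212703918448, 'cx': 292.8195995911291, 'cy': 209.48161307739176, 'world_from_camera': array([[-0.76967223, -0.4948622 ,  0.4033808 ,  1.11408043],
       [ 0.63840082, -0.58961541,  0.49477071,  0.76964012],
       [-0.00700378,  0.63832991,  0.76973104,  1.2446874 ],
       [ 0.        ,  0.        ,  0.        ,  1.        ]])}
scene press [([0.581, -0.013, -0.002], 0.77), ([0.575, -0.011, 0.173], 0.34)]
scene die5 [([0.666, -0.038, 0.088], 0.97)]
scene handle_grip [([0.577, -0.011, 0.173], 0.62)]
scene ram_top [([0.556, 0.074, 0.167], 0.55)]
scene spray_can [([0.611, 0.272, -0.001], 0.61), ([0.658, 0.19, -0.0], 0.59)]
scene spray_can2 [([0.611, 0.272, -0.001], 0.61), ([0.658, 0.19, -0.0], 0.59)]
scene eyelet_jar [([0.571, -0.209, 0.001], 0.83), ([0.658, 0.189, -0.004], 0.51)]
{'fovy': 54.857613414794464, 'cx': 280.33799027978785, 'cy': 213.20036180119033, 'world_from_camera': array([[ 0.00383243,  0.98390287, -0.17866296,  0.36958462],
       [-0.99984053,  0.00688647,  0.0164768 ,  0.05716211],
       [ 0.01744193,  0.17857132,  0.98377236,  1.25804688],
       [ 0.        ,  0.        ,  0.        ,  1.        ]])}
top press [([0.578, -0.014, 0.002], 0.74), ([0.666, -0.036, 0.08], 0.46)]
top die5 [([0.667, -0.036, 0.08], 0.66)]
top handle_grip [([0.581, -0.012, 0.179], 0.83)]
top ram_top [([0.553, 0.075, 0.172], 0.4)]
top spray_can [([0.616, 0.271, -0.0], 0.94), ([0.656, 0.192, 0.0], 0.82)]
top spray_can2 [([0.616, 0.271, -0.0], 0.94), ([0.656, 0.192, 0.0], 0.82)]
top eyelet_jar [([0.577, -0.205, 0.002], 0.85)]
0.8
```

View images.

View pics/scene0.png

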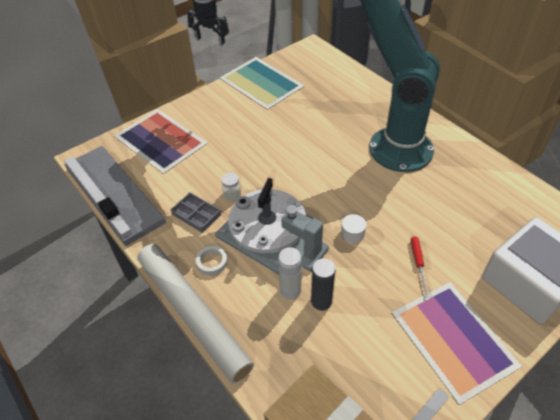

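View pics/top0.png

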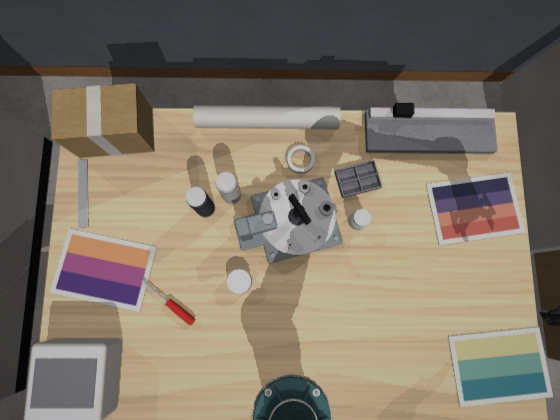

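```bash
python3 - <<'E'
from h import *
a=cv2.imread('pics/top0.png')[160:275,220:360];b=cv2.imread('pics/scene0.png')[165:275,205:340]
a=cv2.resize(a,(560,460)[::1],interpolation=cv2.INTER_CUBIC);a=cv2.resize(a,(400,329));
b=cv2.resize(b,(400,326),interpolation=cv2.INTER_CUBIC)
cv2.imwrite('pics/c0.png',np.hstack([a[:326],b]))
E
```

```text
(no output)
```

View pics/c0.png

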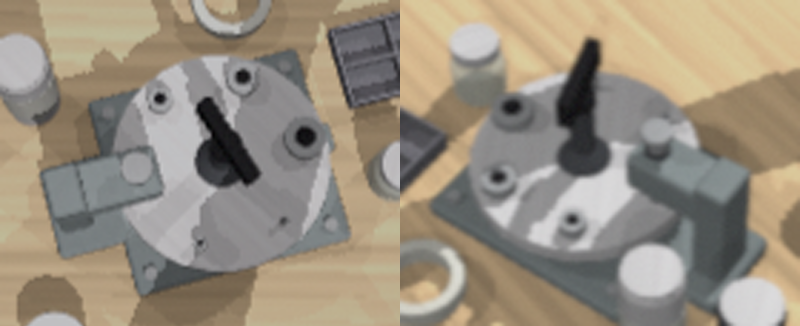

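```bash
python3 - <<'E'
from h import *
s=snap('top');g=s['image'].max(2)[190:232,280:322]
m=(g<50).astype(np.uint8)
for r in m: print(''.join('#' if v else '.' for v in r))
f=210/np.tan(np.radians(s['fovy'])/2);T=s['world_from_camera']
def back(u,v,z):
    d=T[:3,:3]@np.array([(u-s['cx'])/f,-(v-s['cy'])/f,-1]);k=(z-T[2,3])/d[2];return T[:3,3]+k*d
print(back(288,196,.19),back(309,222,.19), proj(s,[.579,-.0125,.197]),proj(s,[.579,-.0125,.163]))
E
```

```text
..........................................
..........................................
..........................................
..........................................
............##............................
...........###............................
.........######...........................
.........#######..........................
.........#######..........................
.........########.........................
..........########........................
..........########........................
...........#######........................
............########......................
............########......................
.............########.....................
..............########....................
..............#########...................
..............##########..................
............############..................
...........#############..................
..........###############.................
...........###############................
.........#..##############................
.............##############...............
.............############
[... 206 characters left out ...]
....###########...........
...................###########............
..................#####.#####.............
..................####...###..............
.................##.......................
..........................................
..........................................
..........................................
..........................................
..........................................
..........................................
..........................................
[0.61098229 0.01872763 0.19      ] [ 0.54015817 -0.03752424  0.19      ] (np.float64(299.7574176554699), np.float64(207.18460443782917)) (np.float64(298.96025651548143), np.float64(209.5665919688301))
```

Request:
drive_tool:
  plan:
    - {"z": 60, "claw": 0}
    - {"z": 110, "y": 30}
    - {"z": 125, "x": 22, "y": 90}
    - {"z": 125, "x": 45, "y": 150}
    - {"z": 125, "x": 70, "y": 208}
    - {"z": 125, "x": 92, "y": 265}
    - {"z": 125, "x": 115, "y": 320}
    - {"z": 125, "x": 138, "y": 375}
    - {"z": 125, "x": 160, "y": 430}
    - {"z": 125, "x": 183, "y": 486}
    - {"z": 125, "x": 206, "y": 540}
    - {"z": 125, "x": 228, "y": 590}

```text
validation failed for argument at $.pl...
```

Request:
drive_tool:
  plan:
    - {"x": 0, "y": 0, "z": 60, "rx": 0, "ry": 0, "rz": 0, "claw": 0}
    - {"x": 0, "y": 30, "z": 110, "rx": 0, "ry": 0, "rz": 0, "claw": 0}
    - {"x": 22, "y": 90, "z": 125, "rx": 0, "ry": 0, "rz": 0, "claw": 0}
    - {"x": 45, "y": 148, "z": 125, "rx": 0, "ry": 0, "rz": 0, "claw": 0}
    - {"x": 68, "y": 205, "z": 125, "rx": 0, "ry": 0, "rz": 0, "claw": 0}
    - {"x": 92, "y": 262, "z": 125, "rx": 0, "ry": 0, "rz": 0, "claw": 0}
    - {"x": 115, "y": 318, "z": 125, "rx": 0, "ry": 0, "rz": 0, "claw": 0}
    - {"x": 138, "y": 374, "z": 125, "rx": 0, "ry": 0, "rz": 0, "claw": 0}
    - {"x": 160, "y": 430, "z": 125, "rx": 0, "ry": 0, "rz": 0, "claw": 0}
    - {"x": 183, "y": 486, "z": 125, "rx": 0, "ry": 0, "rz": 0, "claw": 0}
    - {"x": 206, "y": 540, "z": 125, "rx": 0, "ry": 0, "rz": 0, "claw": 0}
    - {"x": 228, "y": 590, "z": 125, "rx": 0, "ry": 0, "rz": 0, "claw": 0}

```text
time_s: 2.35
position: [0.5568, -0.0544, 0.3172]
orientation: [0.0, 0.972, 0.233, 0.0]
force: [1.6, -0.7, 0.1]
opening: 0.0852
```

```bash
python3 - <<'E'
from h import *
from scipy.spatial.transform import Rotation as R
st=robot.sense();print(np.round(st['joints'],3))
s=snap('wrist','w1.png');print(s['mount'],s['fovy'],s['cx'],s['cy'],[k for k in s])
marks('wrist',['handle_grip','ram_top','die5','press'])
q=st['orientation'];T=np.eye(4);T[:3,:3]=R.from_quat(np.r_[q[1:],q[0]]).as_matrix();T[:3,3]=st['position']
T=T@s['mount'];s['world_from_camera']=T
for a in(25,32,39):
  d=np.array([np.cos(np.radians(a)),np.sin(np.radians(a)),0])*.045
  print(a,[np.round(proj(s,np.array([.579,-.0125,.197])+k*d)) for k in(1,-1)])
E
```

```text
[ 0.174  0.259 -0.197  1.838  0.058  1.05  -1.146]
[[ 4.61606973e-04  9.65277405e-01  2.61226565e-01  6.64786506e-02]
 [ 9.99999876e-01 -4.95049120e-04  6.22173106e-05 -6.50967880e-05]
 [ 1.89376945e-04  2.61226503e-01 -9.65277513e-01 -1.81228475e-01]
 [ 0.00000000e+00  0.00000000e+00  0.00000000e+00  1.00000000e+00]] 69.28421157569815 275.68513604751666 212.2092311365062 ['image', 'fovy', 'cx', 'cy', 'mount']
wrist handle_grip []
wrist ram_top [([0.557, 0.073, 0.171], 0.88)]
wrist die5 [([0.667, -0.035, 0.084], 0.69)]
wrist press [([0.575, -0.017, 0.0], 0.78)]
25 [array([248., 111.]), array([247., 204.])]
32 [array([243., 111.]), array([253., 204.])]
39 [array([237., 112.]), array([258., 203.])]
```

View pics/w1.png

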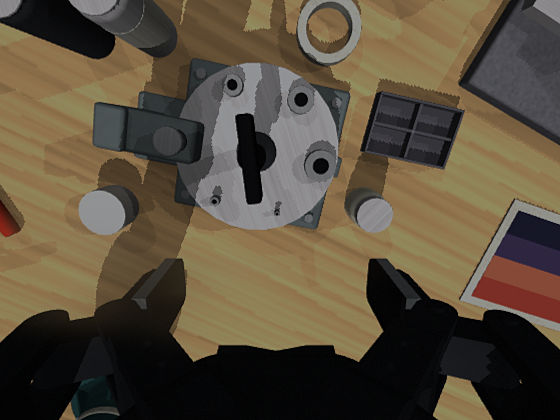

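Request:
drive_tool:
  plan:
    - {"x": 12, "y": 22, "z": 0, "rx": 0, "ry": 0, "rz": 0.05, "claw": 0.3}
    - {"x": 23, "y": 43, "z": -20, "rx": 0, "ry": 0, "rz": 0.105, "claw": 0.3}
    - {"x": 23, "y": 43, "z": -50, "rx": 0, "ry": 0, "rz": 0.105, "claw": 0.3}
    - {"x": 23, "y": 43, "z": -80, "rx": 0, "ry": 0, "rz": 0.105, "claw": 0.3}
    - {"x": 23, "y": 43, "z": -80, "rx": 0, "ry": 0, "rz": 0.105, "claw": 0.3}
    - {"x": 23, "y": 43, "z": -80, "rx": 0, "ry": 0, "rz": 0.105, "claw": 0.3}

```text
time_s: 3.35
position: [0.5799, -0.0128, 0.237]
orientation: [-0.0, 0.959, 0.284, 0.0]
force: [-0.7, -0.3, 0.9]
opening: 0.0598
```

```bash
python3 - <<'E'
from h import *
from scipy.spatial.transform import Rotation as R
st=robot.sense();print(st['position'],st['opening'],np.round(st['joints'],3))
s=snap('wrist','w2.png')
q=st['orientation'];T=np.eye(4);T[:3,:3]=R.from_quat(np.r_[q[1:],q[0]]).as_matrix();T[:3,3]=st['position']
s['world_from_camera']=T@s['mount']
im=s['image'].copy()
for a in(33,):
  d=np.array([np.cos(np.radians(a)),np.sin(np.radians(a)),0]);n=np.array([-d[1],d[0],0])
  P=[proj(s,np.array([.579,-.0125,.197])+i*.045*d+j*.008*n) for i,j in((1,1),(1,-1),(-1,-1),(-1,1))]
  cv2.polylines(im,[np.int32(P)],True,(0,255,0),1)
cv2.imwrite('pics/w2.png',im)
E
```

```text
[ 0.5798687  -0.01278738  0.23703102] 0.05979130158810739 [ 0.116  0.366 -0.227  1.89   0.102  0.896 -1.155]
```

View pics/w2.png

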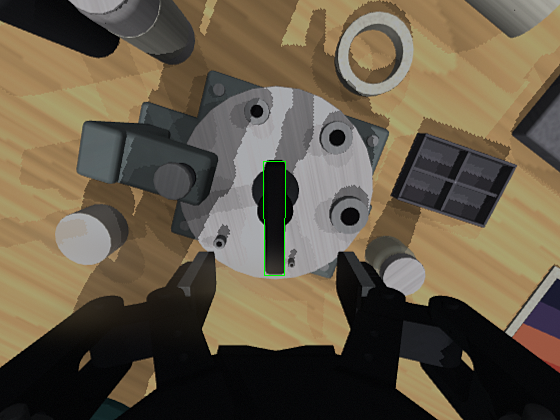

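Request:
drive_tool:
  plan:
    - {"x": -1, "y": 0, "z": -35, "rx": 0, "ry": 0, "rz": 0, "claw": 0.3}
    - {"x": -1, "y": 0, "z": -69, "rx": 0, "ry": 0, "rz": 0, "claw": 0.3}
    - {"x": -1, "y": 0, "z": -69, "rx": 0, "ry": 0, "rz": 0, "claw": 0.5}
    - {"x": -1, "y": 0, "z": -69, "rx": 0, "ry": 0, "rz": 0, "claw": 0.7}
    - {"x": -1, "y": 0, "z": -69, "rx": 0, "ry": 0, "rz": 0, "claw": 1}
    - {"x": -1, "y": 0, "z": -69, "rx": 0, "ry": 0, "rz": 0, "claw": 1}
    - {"x": -1, "y": 0, "z": -69, "rx": 0, "ry": 0, "rz": 0, "claw": 1}
    - {"x": -1, "y": 0, "z": -69, "rx": 0, "ry": 0, "rz": 0, "claw": 1}
  force: 40

```text
time_s: 4.4
position: [0.5783, -0.0134, 0.168]
orientation: [0.0, 0.959, 0.283, 0.0]
force: [0.5, -0.2, 0.3]
opening: 0.0
```

```bash
python3 -c "
from h import *
s=robot.sense();print(s['position'],s['force'],s['moment'],s['opening'])"
```

```text
[ 0.57829738 -0.01344742  0.16799808] [ 0.50867715 -0.22921745  0.30109496] [0.04481453 0.03816977 0.02950862] 6.289476752522197e-07
```

```bash
python3 - <<'E'
from h import *
s=snap('wrist','w3.png');print(robot.sense()['opening'])
t=snap('top');im=cv2.resize(t['image'][150:290,210:370],(480,420),interpolation=cv2.INTER_CUBIC)
cv2.imwrite('pics/w3.png',np.hstack([s['image'][:, 120:440],im]))
E
```

```text
-0.00011337688901555682
```

View pics/w3.png

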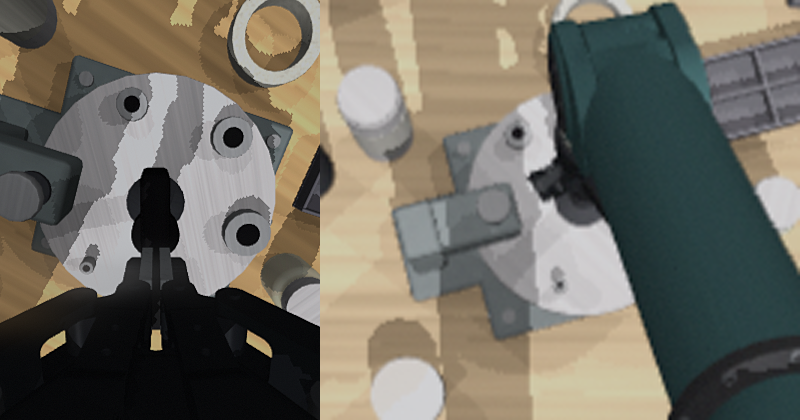

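```bash
python3 - <<'E'
from h import *
s=snap('wrist');im=s['image'][150:340,190:360].astype(float)
im=np.clip((im/255)**0.5*255,0,255).astype(np.uint8)
cv2.imwrite('pics/w4.png',cv2.resize(im,None,fx=3.1,fy=3.1,interpolation=cv2.INTER_CUBIC))
E
```

```text
(no output)
```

View pics/w4.png

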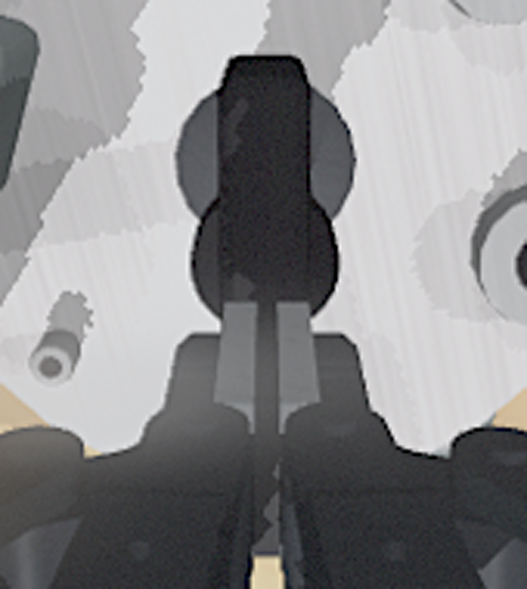

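```bash
python3 - <<'E'
from h import *
s=snap('scene');x=s['image'][150:270,215:325]
for z in(.168,.197,.163): print(z,proj(s,[.5783,-.0134,z]))
im=np.clip((x/255.)**0.5*255,0,255).astype(np.uint8)
cv2.imwrite('pics/w5.png',cv2.resize(im,None,fx=5,fy=5,interpolation=cv2.INTER_CUBIC))
for d in models.spot_in('scene','handle_grip')[:2]: print(d)
marks('scene',['handle_grip'])
E
```

```text
0.168 (np.float64(264.22310651469763), np.float64(195.34083273602226))
0.197 (np.float64(263.69660789247143), np.float64(188.3932193233344))
0.163 (np.float64(264.3122279500402), np.float64(196.51686863318403))
{'position': [0.5857, -0.0014, 0.1798], 'score': 0.8}
{'position': [0.6011, -0.0049, 0.0724], 'score': 0.64}
scene handle_grip [([0.577, -0.014, 0.176], 0.74)]
```

View pics/w5.png

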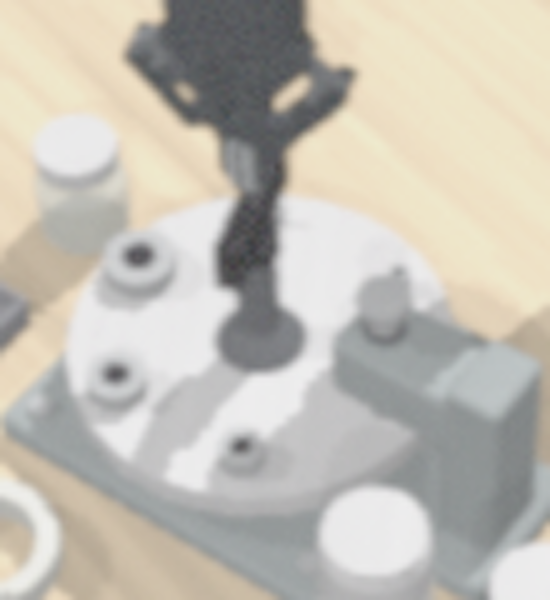

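Request:
drive_tool:
  plan:
    - {"x": 0, "y": 0, "z": 0, "rx": 0, "ry": 0, "rz": 0, "claw": 0.35}
    - {"x": 0, "y": 0, "z": 0, "rx": 0, "ry": 0, "rz": 0, "claw": 0.35}
    - {"x": 0, "y": 0, "z": 0, "rx": 0, "ry": 0, "rz": 0, "claw": 0.35}
    - {"x": 0, "y": 0, "z": 0, "rx": 0, "ry": 0, "rz": 0, "claw": 0.35}
    - {"x": 0, "y": 0, "z": 0, "rx": 0, "ry": 0, "rz": 0, "claw": 0.35}

```text
time_s: 5.32
position: [0.5782, -0.0134, 0.1678]
orientation: [-0.0, 0.959, 0.283, -0.0]
force: [-0.6, -0.1, -1.1]
opening: 0.0552
```

```bash
python3 - <<'E'
from h import *
s=snap('wrist');im=s['image'][130:340,150:400].astype(float)
im=np.clip((im/255)**0.5*255,0,255).astype(np.uint8)
cv2.imwrite('pics/w6.png',cv2.resize(im,None,fx=2,fy=2,interpolation=cv2.INTER_CUBIC))
E
```

```text
(no output)
```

View pics/w6.png

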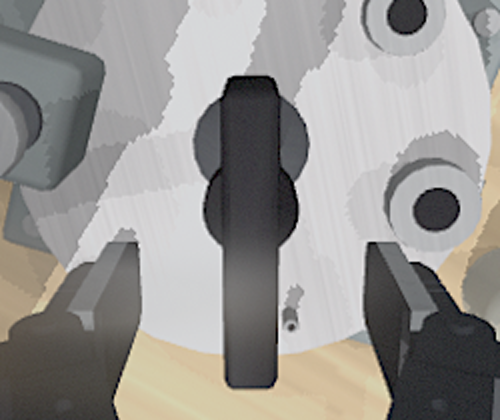

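Request:
drive_tool:
  plan:
    - {"x": 0, "y": 0, "z": -7, "rx": 0, "ry": 0, "rz": 0, "claw": 0.35}
    - {"x": 0, "y": 0, "z": -14, "rx": 0, "ry": 0, "rz": 0, "claw": 0.35}
    - {"x": 0, "y": 0, "z": -21, "rx": 0, "ry": 0, "rz": 0, "claw": 0.4}
    - {"x": 0, "y": 0, "z": -28, "rx": 0, "ry": 0, "rz": 0, "claw": 0.5}
    - {"x": 0, "y": 0, "z": -28, "rx": 0, "ry": 0, "rz": 0, "claw": 0.7}
    - {"x": 0, "y": 0, "z": -28, "rx": 0, "ry": 0, "rz": 0, "claw": 1}
    - {"x": 0, "y": 0, "z": -28, "rx": 0, "ry": 0, "rz": 0, "claw": 1}
    - {"x": 0, "y": 0, "z": -28, "rx": 0, "ry": 0, "rz": 0, "claw": 1}
    - {"x": 0, "y": 0, "z": -28, "rx": 0, "ry": 0, "rz": 0, "claw": 1}
  force: 40

```text
time_s: 6.5
position: [0.5779, -0.0131, 0.1398]
orientation: [-0.0, 0.959, 0.284, -0.0]
force: [-0.9, 2.1, -1.9]
opening: 0.0148
```

```bash
python3 - <<'E'
from h import *
s=robot.sense();print(s['position'],s['force'],s['moment'],s['opening'])
snap('scene','s2.png');snap('wrist','w7.png');marks('scene',['die5']);marks('wrist',['die5'])
E
```

```text
[ 0.57793253 -0.01314769  0.13975694] [-0.87570874  2.11434026 -1.8979389 ] [0.20970517 0.14275725 0.03245145] 0.014759275964010296
scene die5 [([0.665, -0.036, 0.085], 0.83), ([0.326, 0.374, 0.001], 0.47)]
wrist die5 [([0.668, -0.035, 0.083], 0.76), ([0.555, 0.071, 0.17], 0.66)]
```

Request:
drive_tool:
  plan:
    - {"x": 0, "y": 0, "z": 0, "rx": 0, "ry": 0, "rz": 0.05, "claw": 1}
    - {"x": 0, "y": 0, "z": 0, "rx": 0, "ry": 0, "rz": 0.1, "claw": 1}
    - {"x": 0, "y": 0, "z": 0, "rx": 0, "ry": 0, "rz": 0.15, "claw": 1}
    - {"x": 0, "y": 0, "z": 0, "rx": 0, "ry": 0, "rz": 0.2, "claw": 1}
    - {"x": 0, "y": 0, "z": 0, "rx": 0, "ry": 0, "rz": 0.25, "claw": 1}
    - {"x": 0, "y": 0, "z": 0, "rx": 0, "ry": 0, "rz": 0.3, "claw": 1}
    - {"x": 0, "y": 0, "z": 0, "rx": 0, "ry": 0, "rz": 0.35, "claw": 1}
    - {"x": 0, "y": 0, "z": 0, "rx": 0, "ry": 0, "rz": 0.4, "claw": 1}
    - {"x": 0, "y": 0, "z": 0, "rx": 0, "ry": 0, "rz": 0.4, "claw": 1}

```text
time_s: 7.82
position: [0.5778, -0.0131, 0.1397]
orientation: [-0.0, 0.884, 0.468, -0.0]
force: [-1.6, 2.9, -1.4]
opening: 0.015
```

```bash
cat >> h.py <<'E'
def check():
    s=robot.sense();q=s['orientation'];yaw=2*np.arctan2(q[2],q[1])-np.pi/2
    print('t',s['time_s'],'yaw',round(float(yaw),3),'q7',round(s['joints'][6],3),'F',np.round(s['force'],1),'M',np.round(s['moment'],3),'op',round(s['opening'],4),np.round(s['position'],4))
    for c in('scene','wrist'):
        snap(c)
        for d in models.landmark_of(c,'die5')[:2]:
            p=np.array(d['position'])-[.579,-.013,0]
            print(c,'die5 ang',round(float(np.arctan2(p[1],p[0])),3),'r',round(float(np.hypot(*p[:2])),3),round(d['score'],2))
E
python3 -c "
from h import *
check()"
```

```text
t 7.825 yaw -0.596 q7 -0.873 F [-1.6  2.9 -1.4] M [ 0.447  0.28  -0.003] op 0.015 [ 0.5778 -0.0131  0.1397]
scene die5 ang -0.253 r 0.09 0.6
wrist die5 ang -0.274 r 0.089 0.65
wrist die5 ang 2.42 r 0.257 0.38
```

Request:
drive_tool:
  plan:
    - {"x": 0, "y": 0, "z": 0, "rx": 0, "ry": 0, "rz": 0.05, "claw": 1}
    - {"x": 0, "y": 0, "z": 0, "rx": 0, "ry": 0, "rz": 0.1, "claw": 1}
    - {"x": 0, "y": 0, "z": 0, "rx": 0, "ry": 0, "rz": 0.15, "claw": 1}
    - {"x": 0, "y": 0, "z": 0, "rx": 0, "ry": 0, "rz": 0.2, "claw": 1}
    - {"x": 0, "y": 0, "z": 0, "rx": 0, "ry": 0, "rz": 0.25, "claw": 1}
    - {"x": 0, "y": 0, "z": 0, "rx": 0, "ry": 0, "rz": 0.3, "claw": 1}
    - {"x": 0, "y": 0, "z": 0, "rx": 0, "ry": 0, "rz": 0.3, "claw": 1}

```text
time_s: 8.9
position: [0.5777, -0.0129, 0.1397]
orientation: [-0.001, 0.804, 0.595, -0.0]
force: [-3.6, 3.0, 0.2]
opening: 0.0151
```

```bash
python3 -c "
from h import *
check()"
```

```text
t 8.9 yaw -0.297 q7 -0.63 F [-3.6  3.   0.2] M [ 0.634  0.506 -0.14 ] op 0.0151 [ 0.5777 -0.0129  0.1397]
scene die5 ang -0.032 r 0.09 0.88
scene die5 ang -2.996 r 0.003 0.45
wrist die5 ang -0.028 r 0.093 0.66
wrist die5 ang 2.4 r 0.257 0.49
```

Request:
drive_tool:
  plan:
    - {"x": 0, "y": 0, "z": 0, "rx": 0, "ry": 0, "rz": 0.05, "claw": 1}
    - {"x": 0, "y": 0, "z": 0, "rx": 0, "ry": 0, "rz": 0.1, "claw": 1}
    - {"x": 0, "y": 0, "z": 0, "rx": 0, "ry": 0, "rz": 0.15, "claw": 1}
    - {"x": 0, "y": 0, "z": 0, "rx": 0, "ry": 0, "rz": 0.2, "claw": 1}
    - {"x": 0, "y": 0, "z": 0, "rx": 0, "ry": 0, "rz": 0.25, "claw": 1}
    - {"x": 0, "y": 0, "z": 0, "rx": 0, "ry": 0, "rz": 0.3, "claw": 1}
    - {"x": 0, "y": 0, "z": 0, "rx": 0, "ry": 0, "rz": 0.35, "claw": 1}
    - {"x": 0, "y": 0, "z": 0, "rx": 0, "ry": 0, "rz": 0.4, "claw": 1}
    - {"x": 0, "y": 0, "z": 0, "rx": 0, "ry": 0, "rz": 0.45, "claw": 1}
    - {"x": 0, "y": 0, "z": 0, "rx": 0, "ry": 0, "rz": 0.5, "claw": 1}
    - {"x": 0, "y": 0, "z": 0, "rx": 0, "ry": 0, "rz": 0.5, "claw": 1}

```text
time_s: 10.48
position: [0.5774, -0.013, 0.1397]
orientation: [-0.001, 0.631, 0.776, -0.0]
force: [-4.7, 3.5, 0.9]
opening: 0.0147
```

```bash
python3 -c "
from h import *
check()"
```

```text
t 10.475 yaw 0.205 q7 -0.222 F [-4.7  3.5  0.9] M [0.813 0.813 0.021] op 0.0147 [ 0.5774 -0.013   0.1397]
scene die5 ang 0.521 r 0.089 0.58
wrist die5 ang 0.576 r 0.093 0.63
```

Request:
drive_tool:
  plan:
    - {"x": 0, "y": 0, "z": 0, "rx": 0, "ry": 0, "rz": 0, "claw": 1}
    - {"x": 0, "y": 0, "z": 0, "rx": 0, "ry": 0, "rz": 0, "claw": 1}
    - {"x": 0, "y": 0, "z": 0, "rx": 0, "ry": 0, "rz": 0, "claw": 1}
    - {"x": 0, "y": 0, "z": 0, "rx": 0, "ry": 0, "rz": 0, "claw": 1}

```text
time_s: 11.18
position: [0.5774, -0.013, 0.1397]
orientation: [-0.001, 0.631, 0.776, -0.0]
force: [-3.7, 3.2, 1.3]
opening: 0.0146
```

```bash
python3 -c "
from h import *
check()
cv2.imwrite('pics/w8.png',snap('wrist')['image'])"
```

```text
t 11.175 yaw 0.204 q7 -0.222 F [-3.7  3.2  1.3] M [ 0.765  0.807 -0.023] op 0.0146 [ 0.5774 -0.013   0.1397]
scene die5 ang 0.774 r 0.092 0.69
scene die5 ang -1.607 r 0.196 0.33
wrist die5 ang 0.764 r 0.094 0.86
```

Request:
drive_tool:
  plan:
    - {"x": 0, "y": 0, "z": 0, "rx": 0, "ry": 0, "rz": 0.05, "claw": 1}
    - {"x": 0, "y": 0, "z": 0, "rx": 0, "ry": 0, "rz": 0.1, "claw": 1}
    - {"x": 0, "y": 0, "z": 0, "rx": 0, "ry": 0, "rz": 0.15, "claw": 1}
    - {"x": 0, "y": 0, "z": 0, "rx": 0, "ry": 0, "rz": 0.2, "claw": 1}
    - {"x": 0, "y": 0, "z": 0, "rx": 0, "ry": 0, "rz": 0.25, "claw": 1}
    - {"x": 0, "y": 0, "z": 0, "rx": 0, "ry": 0, "rz": 0.3, "claw": 1}
    - {"x": 0, "y": 0, "z": 0, "rx": 0, "ry": 0, "rz": 0.35, "claw": 1}
    - {"x": 0, "y": 0, "z": 0, "rx": 0, "ry": 0, "rz": 0.4, "claw": 1}
    - {"x": 0, "y": 0, "z": 0, "rx": 0, "ry": 0, "rz": 0.45, "claw": 1}
    - {"x": 0, "y": 0, "z": 0, "rx": 0, "ry": 0, "rz": 0.5, "claw": 1}
    - {"x": 0, "y": 0, "z": 0, "rx": 0, "ry": 0, "rz": 0.55, "claw": 1}
    - {"x": 0, "y": 0, "z": 0, "rx": 0, "ry": 0, "rz": 0.6, "claw": 1}

```text
time_s: 12.92
position: [0.5772, -0.0131, 0.1397]
orientation: [-0.001, 0.374, 0.927, -0.0]
force: [-4.4, 3.6, 1.9]
opening: 0.0152
```

```bash
python3 -c "
from h import *
check()"
```

```text
t 12.925 yaw 0.805 q7 0.268 F [-4.4  3.6  1.9] M [ 0.801  0.987 -0.148] op 0.0152 [ 0.5772 -0.0131  0.1397]
scene die5 ang 1.125 r 0.09 0.79
wrist die5 ang 1.037 r 0.093 0.83
```

Request:
drive_tool:
  plan:
    - {"x": 0, "y": 0, "z": 0, "rx": 0, "ry": 0, "rz": 0.05, "claw": 1}
    - {"x": 0, "y": 0, "z": 0, "rx": 0, "ry": 0, "rz": 0.1, "claw": 1}
    - {"x": 0, "y": 0, "z": 0, "rx": 0, "ry": 0, "rz": 0.15, "claw": 1}
    - {"x": 0, "y": 0, "z": 0, "rx": 0, "ry": 0, "rz": 0.2, "claw": 1}
    - {"x": 0, "y": 0, "z": 0, "rx": 0, "ry": 0, "rz": 0.25, "claw": 1}
    - {"x": 0, "y": 0, "z": 0, "rx": 0, "ry": 0, "rz": 0.3, "claw": 1}
    - {"x": 0, "y": 0, "z": 0, "rx": 0, "ry": 0, "rz": 0.34, "claw": 1}
    - {"x": 0, "y": 0, "z": 0, "rx": 0, "ry": 0, "rz": 0.38, "claw": 1}
    - {"x": 0, "y": 0, "z": 0, "rx": 0, "ry": 0, "rz": 0.42, "claw": 1}
    - {"x": 0, "y": 0, "z": 0, "rx": 0, "ry": 0, "rz": 0.45, "claw": 1}
    - {"x": 0, "y": 0, "z": 0, "rx": 0, "ry": 0, "rz": 0.45, "claw": 1}
    - {"x": 0, "y": 0, "z": 0, "rx": 0, "ry": 0, "rz": 0.45, "claw": 1}

```text
time_s: 14.62
position: [0.577, -0.0134, 0.1398]
orientation: [-0.001, 0.158, 0.987, -0.0]
force: [-5.5, 2.4, 2.8]
opening: 0.015
```

Request:
drive_tool:
  plan:
    - {"x": 0, "y": 0, "z": 0, "rx": 0, "ry": 0, "rz": 0, "claw": 1}
    - {"x": 0, "y": 0, "z": 0, "rx": 0, "ry": 0, "rz": 0, "claw": 1}
    - {"x": 0, "y": 0, "z": 0, "rx": 0, "ry": 0, "rz": 0, "claw": 1}
    - {"x": 0, "y": 0, "z": 0, "rx": 0, "ry": 0, "rz": 0, "claw": 1}
    - {"x": 0, "y": 0, "z": 0, "rx": 0, "ry": 0, "rz": 0, "claw": 1}
    - {"x": 0, "y": 0, "z": 0, "rx": 0, "ry": 0, "rz": 0, "claw": 1}

```text
time_s: 15.38
position: [0.577, -0.0133, 0.1397]
orientation: [-0.001, 0.158, 0.987, -0.0]
force: [-6.3, 2.5, 2.0]
opening: 0.0148
```

```bash
python3 - <<'E'
from h import *
check()
a=snap('wrist');b=snap('scene')
cv2.imwrite('pics/w9.png',np.hstack([a['image'][:,100:460],cv2.resize(b['image'][165:275,205:320],(439,420),interpolation=cv2.INTER_CUBIC)]))
marks('wrist',['die5','ram_top','handle_grip'])
marks('scene',['die5','ram_top','handle_grip'])
for l in('die5',): print([(np.round(d['position'],3),d['score']) for d in models.spot_in('scene',l)])
E
```

```text
t 15.375 yaw 1.254 q7 0.637 F [-6.3  2.5  2. ] M [ 0.729  1.119 -0.025] op 0.0148 [ 0.577  -0.0133  0.1397]
wrist die5 []
wrist ram_top [([0.556, 0.071, 0.172], 0.77)]
wrist handle_grip [([0.579, -0.016, 0.181], 0.64)]
scene die5 [([0.555, 0.074, 0.083], 0.87), ([0.326, 0.372, -0.0], 0.58)]
scene ram_top [([0.558, 0.069, 0.171], 0.45)]
scene handle_grip [([0.575, -0.012, 0.174], 0.8)]
[(array([ 0.606, -0.004,  0.071]), 0.92)]
```

View pics/w9.png

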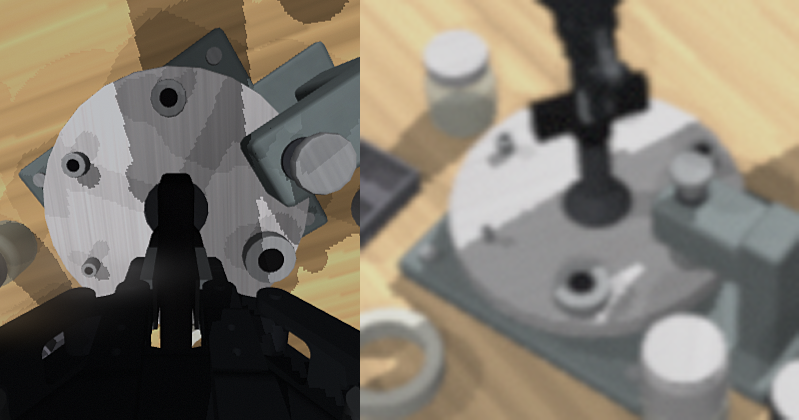

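Request:
drive_tool:
  plan:
    - {"x": 0, "y": 0, "z": 0, "rx": 0, "ry": 0, "rz": 0, "claw": 0.75}
    - {"x": 0, "y": 0, "z": 0, "rx": 0, "ry": 0, "rz": 0, "claw": 0.6}
    - {"x": 0, "y": 0, "z": 0, "rx": 0, "ry": 0, "rz": 0, "claw": 0.55}
    - {"x": 0, "y": 0, "z": 0, "rx": 0, "ry": 0, "rz": 0, "claw": 0.55}
    - {"x": 0, "y": 0, "z": 20, "rx": 0, "ry": 0, "rz": 0, "claw": 0.55}
    - {"x": 0, "y": 0, "z": 50, "rx": 0, "ry": 0, "rz": 0, "claw": 0.55}
    - {"x": 0, "y": 0, "z": 90, "rx": 0, "ry": 0, "rz": 0, "claw": 1}
    - {"x": 0, "y": 0, "z": 90, "rx": 0, "ry": 0, "rz": 0, "claw": 1}
    - {"x": 0, "y": 0, "z": 90, "rx": 0, "ry": 0, "rz": 0, "claw": 1}

```text
time_s: 17.15
position: [0.5781, -0.0137, 0.2303]
orientation: [0.0, 0.158, 0.987, -0.0]
force: [0.0, -0.2, 0.5]
opening: 0.0001
```

```bash
python3 - <<'E'
from h import *
from scipy.spatial.transform import Rotation as R
check()
st=robot.sense();s=snap('wrist')
q=st['orientation'];T=np.eye(4);T[:3,:3]=R.from_quat(np.r_[q[1:],q[0]]).as_matrix();T[:3,3]=st['position']
s['world_from_camera']=T@s['mount']
marks('wrist',['ram_top','handle_grip','press']);marks('scene',['ram_top','handle_grip','press','die5'])
im=s['image'].copy()
A=np.array([.579,-.013])
ra=1.832
for k,dia in((1,44),(-1,27),(-2,20),(-3,14),(-4,8)):
    a=ra-k*np.pi/3;c=np.r_[A+.09*np.array([np.cos(a),np.sin(a)]),.083]
    pts=[proj(s,c+dia/2000*np.array([np.cos(t),np.sin(t),0])) for t in np.linspace(0,6.28,24)]
    cv2.polylines(im,[np.int32(np.round(pts))],True,(0,0,255),1)
c=np.r_[A+.09*np.array([np.cos(ra),np.sin(ra)]),.170]
pts=[proj(s,c+.016*np.array([np.cos(t),np.sin(t),0])) for t in np.linspace(0,6.28,24)]
cv2.polylines(im,[np.int32(np.round(pts))],True,(0,255,0),1);print(c)
cv2.imwrite('pics/w10.png',im)
E
```

```text
t 17.15 yaw 1.254 q7 0.742 F [ 0.  -0.2  0.5] M [ 0.003  0.002 -0.02 ] op 0.0001 [ 0.5781 -0.0137  0.2303]
scene die5 ang 1.858 r 0.092 0.61
wrist die5 ang 1.2 r 0.218 0.69
wrist ram_top [([0.557, 0.073, 0.172], 0.66)]
wrist handle_grip [([0.578, -0.01, 0.181], 0.86)]
wrist press [([0.577, -0.015, 0.001], 0.85)]
scene ram_top [([0.553, 0.073, 0.17], 0.62), ([0.659, 0.186, -0.003], 0.34)]
scene handle_grip [([0.576, -0.013, 0.175], 0.66)]
scene press [([0.58, -0.014, -0.001], 0.62)]
scene die5 [([0.553, 0.075, 0.086], 0.61)]
[0.55575808 0.07394719 0.17      ]
```

View pics/w10.png

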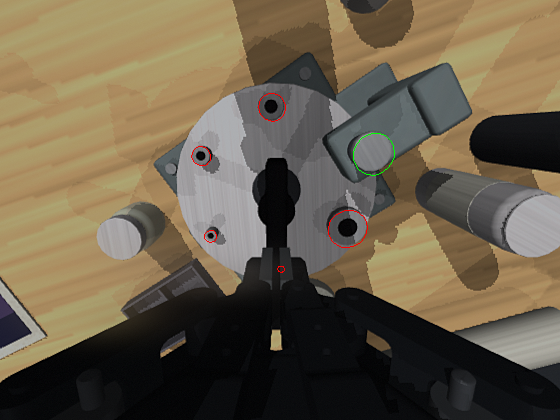

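Request:
drive_tool:
  plan:
    - {"x": 0, "y": 0, "z": 5, "rx": 0, "ry": 0, "rz": -0.16, "claw": 1}
    - {"x": -6, "y": 22, "z": 5, "rx": 0, "ry": 0, "rz": -0.32, "claw": 1}
    - {"x": -12, "y": 45, "z": 5, "rx": 0, "ry": 0, "rz": -0.48, "claw": 1}
    - {"x": -17, "y": 68, "z": 5, "rx": 0, "ry": 0, "rz": -0.64, "claw": 1}
    - {"x": -22, "y": 87, "z": 5, "rx": 0, "ry": 0, "rz": -0.8, "claw": 1}
    - {"x": -22, "y": 87, "z": 0, "rx": 0, "ry": 0, "rz": -0.97, "claw": 1}
    - {"x": -22, "y": 87, "z": -15, "rx": 0, "ry": 0, "rz": -0.97, "claw": 1}
    - {"x": -22, "y": 87, "z": -30, "rx": 0, "ry": 0, "rz": -0.97, "claw": 1}
    - {"x": -22, "y": 87, "z": -45, "rx": 0, "ry": 0, "rz": -0.97, "claw": 1}
    - {"x": -22, "y": 87, "z": -50, "rx": 0, "ry": 0, "rz": -0.97, "claw": 1}
    - {"x": -22, "y": 87, "z": -50, "rx": 0, "ry": 0, "rz": -0.97, "claw": 1}

```text
time_s: 19.12
position: [0.556, 0.0734, 0.1792]
orientation: [-0.0, 0.6, 0.8, -0.0]
force: [-0.1, -0.5, 0.2]
opening: 0.0001
```

```bash
python3 - <<'E'
from h import *
s=robot.sense();print(s['time_s'],s['position'],s['force'],np.round(s['moment'],3),np.round(s['joints'],2))
a=snap('wrist')['image'];b=snap('scene')['image']
cv2.imwrite('pics/w11.png',np.hstack([a[:,100:460],cv2.resize(b[150:260,225:340],(439,420),interpolation=cv2.INTER_CUBIC)]))
E
```

```text
19.125 [0.55598623 0.07341121 0.17918529] [-0.106701   -0.49656048  0.23633929] [ 0.002  0.013 -0.063] [ 0.25  0.47 -0.63  1.97  0.37  0.82 -0.3 ]
```

View pics/w11.png

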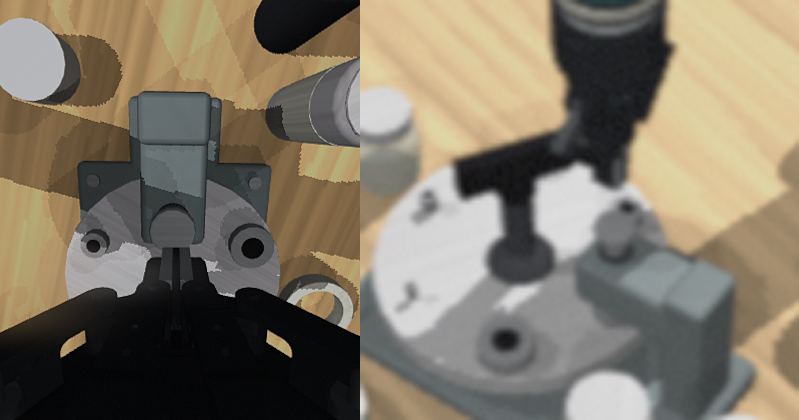

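Request:
drive_tool:
  plan:
    - {"x": 0, "y": 0, "z": -10, "rx": 0, "ry": 0, "rz": 0, "claw": 1}
    - {"x": 0, "y": 0, "z": -20, "rx": 0, "ry": 0, "rz": 0, "claw": 1}
    - {"x": 0, "y": 0, "z": -26, "rx": 0, "ry": 0, "rz": 0, "claw": 1}
    - {"x": 0, "y": 0, "z": -30, "rx": 0, "ry": 0, "rz": 0, "claw": 1}
    - {"x": 0, "y": 0, "z": -30, "rx": 0, "ry": 0, "rz": 0, "claw": 1}

```text
time_s: 19.85
position: [0.556, 0.0735, 0.1494]
orientation: [-0.0, 0.6, 0.8, -0.0]
force: [-0.2, -0.0, -0.5]
opening: -0.0004
```

Request:
drive_tool:
  plan:
    - {"x": 0, "y": 0, "z": -2, "rx": 0, "ry": 0, "rz": 0, "claw": 1}
    - {"x": 0, "y": 0, "z": -4, "rx": 0, "ry": 0, "rz": 0, "claw": 1}
    - {"x": 0, "y": 0, "z": -4, "rx": 0, "ry": 0, "rz": 0, "claw": 1}

```text
time_s: 20.23
position: [0.5562, 0.0735, 0.1457]
orientation: [-0.0, 0.6, 0.8, -0.0]
force: [-0.4, -0.2, -0.7]
opening: -0.0001
```

Request:
drive_tool:
  plan:
    - {"x": 0, "y": 0, "z": -2, "rx": 0, "ry": 0, "rz": 0, "claw": 1}
    - {"x": 0, "y": 0, "z": -4, "rx": 0, "ry": 0, "rz": 0, "claw": 1}
    - {"x": 0, "y": 0, "z": -4, "rx": 0, "ry": 0, "rz": 0, "claw": 1}

```text
time_s: 20.6
position: [0.556, 0.0735, 0.1416]
orientation: [-0.0, 0.6, 0.8, -0.0]
force: [-0.3, 0.5, 0.8]
opening: -0.0
```

Request:
drive_tool:
  plan:
    - {"x": 0, "y": 0, "z": -1.5, "rx": 0, "ry": 0, "rz": 0, "claw": 1}
    - {"x": 0, "y": 0, "z": -3, "rx": 0, "ry": 0, "rz": 0, "claw": 1}
    - {"x": 0, "y": 0, "z": -3, "rx": 0, "ry": 0, "rz": 0, "claw": 1}

```text
time_s: 20.98
position: [0.5561, 0.0735, 0.1387]
orientation: [-0.0, 0.6, 0.8, -0.0]
force: [-0.1, 0.3, -0.5]
opening: -0.0001
```

Request:
drive_tool:
  plan:
    - {"x": 0, "y": 0, "z": -1.5, "rx": 0, "ry": 0, "rz": 0, "claw": 1}
    - {"x": 0, "y": 0, "z": -3, "rx": 0, "ry": 0, "rz": 0, "claw": 1}
    - {"x": 0, "y": 0, "z": -3, "rx": 0, "ry": 0, "rz": 0, "claw": 1}

```text
time_s: 21.35
position: [0.5561, 0.0735, 0.1356]
orientation: [-0.0, 0.6, 0.8, -0.0]
force: [0.1, 0.1, 1.1]
opening: -0.0002
```

Request:
drive_tool:
  plan:
    - {"x": 0, "y": 0, "z": -1, "rx": 0, "ry": 0, "rz": 0, "claw": 1}
    - {"x": 0, "y": 0, "z": -2, "rx": 0, "ry": 0, "rz": 0, "claw": 1}
    - {"x": 0, "y": 0, "z": -2, "rx": 0, "ry": 0, "rz": 0, "claw": 1}

```text
time_s: 21.72
position: [0.5562, 0.0735, 0.1337]
orientation: [-0.0, 0.6, 0.8, -0.0]
force: [-0.5, 0.5, -0.2]
opening: 0.0
```

Request:
drive_tool:
  plan:
    - {"x": 0, "y": 0, "z": -1, "rx": 0, "ry": 0, "rz": 0, "claw": 1}
    - {"x": 0, "y": 0, "z": -2, "rx": 0, "ry": 0, "rz": 0, "claw": 1}
    - {"x": 0, "y": 0, "z": -2, "rx": 0, "ry": 0, "rz": 0, "claw": 1}

```text
time_s: 22.1
position: [0.5561, 0.0735, 0.1317]
orientation: [-0.0, 0.6, 0.8, -0.0]
force: [0.4, 0.5, -0.1]
opening: 0.0
```

Request:
drive_tool:
  plan:
    - {"x": 0, "y": 0, "z": -1, "rx": 0, "ry": 0, "rz": 0, "claw": 1}
    - {"x": 0, "y": 0, "z": -2, "rx": 0, "ry": 0, "rz": 0, "claw": 1}
    - {"x": 0, "y": 0, "z": -2, "rx": 0, "ry": 0, "rz": 0, "claw": 1}

```text
time_s: 22.48
position: [0.5563, 0.0736, 0.13]
orientation: [0.0, 0.6, 0.8, 0.0]
force: [0.0, 0.1, 2.8]
opening: 0.0001
```

Request:
drive_tool:
  plan:
    - {"x": 0, "y": 0, "z": -1, "rx": 0, "ry": 0, "rz": 0, "claw": 1}
    - {"x": 0, "y": 0, "z": -2, "rx": 0, "ry": 0, "rz": 0, "claw": 1}
    - {"x": 0, "y": 0, "z": -2, "rx": 0, "ry": 0, "rz": 0, "claw": 1}

```text
time_s: 22.85
position: [0.5563, 0.0736, 0.1278]
orientation: [0.0, 0.6, 0.8, 0.0]
force: [0.7, 0.2, 2.1]
opening: 0.0002
```

Request:
drive_tool:
  plan:
    - {"x": 0, "y": 0, "z": -1, "rx": 0, "ry": 0, "rz": 0, "claw": 1}
    - {"x": 0, "y": 0, "z": -2, "rx": 0, "ry": 0, "rz": 0, "claw": 1}
    - {"x": 0, "y": 0, "z": -2, "rx": 0, "ry": 0, "rz": 0, "claw": 1}

```text
time_s: 23.22
position: [0.5563, 0.0736, 0.1258]
orientation: [0.0, 0.6, 0.8, 0.0]
force: [-0.9, -0.0, 2.4]
opening: 0.0003
```

Request:
drive_tool:
  plan:
    - {"x": 0, "y": 0, "z": -1, "rx": 0, "ry": 0, "rz": 0, "claw": 1}
    - {"x": 0, "y": 0, "z": -1.5, "rx": 0, "ry": 0, "rz": 0, "claw": 1}
    - {"x": 0, "y": 0, "z": -1.5, "rx": 0, "ry": 0, "rz": 0, "claw": 1}

```text
time_s: 23.6
position: [0.5563, 0.0736, 0.1243]
orientation: [0.0, 0.6, 0.8, 0.0]
force: [0.1, 0.6, 2.4]
opening: 0.0001
```

Request:
drive_tool:
  plan:
    - {"x": 0, "y": 0, "z": -1, "rx": 0, "ry": 0, "rz": 0, "claw": 1}
    - {"x": 0, "y": 0, "z": -1.5, "rx": 0, "ry": 0, "rz": 0, "claw": 1}
    - {"x": 0, "y": 0, "z": -1.5, "rx": 0, "ry": 0, "rz": 0, "claw": 1}

```text
time_s: 23.98
position: [0.5563, 0.0736, 0.1228]
orientation: [0.0, 0.6, 0.8, 0.0]
force: [-0.8, 0.3, 3.2]
opening: -0.0
```

Request:
drive_tool:
  plan:
    - {"x": 0, "y": 0, "z": -1, "rx": 0, "ry": 0, "rz": 0, "claw": 1}
    - {"x": 0, "y": 0, "z": -1.5, "rx": 0, "ry": 0, "rz": 0, "claw": 1}
    - {"x": 0, "y": 0, "z": -1.5, "rx": 0, "ry": 0, "rz": 0, "claw": 1}

```text
time_s: 24.35
position: [0.5563, 0.0736, 0.1213]
orientation: [0.0, 0.6, 0.8, 0.0]
force: [-0.7, 0.4, 3.5]
opening: 0.0
```

Request:
drive_tool:
  plan:
    - {"x": 0, "y": 0, "z": -1, "rx": 0, "ry": 0, "rz": 0, "claw": 1}
    - {"x": 0, "y": 0, "z": -1.5, "rx": 0, "ry": 0, "rz": 0, "claw": 1}
    - {"x": 0, "y": 0, "z": -1.5, "rx": 0, "ry": 0, "rz": 0, "claw": 1}

```text
time_s: 24.72
position: [0.5563, 0.0736, 0.1198]
orientation: [0.0, 0.6, 0.8, 0.0]
force: [0.8, -0.5, 3.7]
opening: 0.0002
```

```bash
python3 -c "
from h import *
s=robot.sense();print(s['position'],s['force'],np.round(s['moment'],3))"
```

```text
[0.55627022 0.07357328 0.11977165] [ 0.78843691 -0.53208806  3.71748323] [ 0.025 -0.039  0.033]
```

Request:
drive_tool:
  plan:
    - {"x": 0, "y": 0, "z": -1, "rx": 0, "ry": 0, "rz": 0, "claw": 1}
    - {"x": 0, "y": 0, "z": -1.5, "rx": 0, "ry": 0, "rz": 0, "claw": 1}
    - {"x": 0, "y": 0, "z": -1.5, "rx": 0, "ry": 0, "rz": 0, "claw": 1}

```text
time_s: 25.1
position: [0.5563, 0.0736, 0.1183]
orientation: [0.0, 0.6, 0.8, 0.0]
force: [-0.3, 0.0, 2.9]
opening: -0.0
```

```bash
python3 -c "
from h import *
s=robot.sense();print(s['position'],s['force'],np.round(s['moment'],3))"
```

```text
[0.55629143 0.07359154 0.11829919] [-0.34888195  0.03316091  2.86466924] [ 0.008 -0.004 -0.013]
```

Request:
drive_tool:
  plan:
    - {"x": 0, "y": 0, "z": -1, "rx": 0, "ry": 0, "rz": 0, "claw": 1}
    - {"x": 0, "y": 0, "z": -1.5, "rx": 0, "ry": 0, "rz": 0, "claw": 1}
    - {"x": 0, "y": 0, "z": -1.5, "rx": 0, "ry": 0, "rz": 0, "claw": 1}

```text
time_s: 25.48
position: [0.5563, 0.0736, 0.1168]
orientation: [0.0, 0.6, 0.8, 0.0]
force: [0.5, -0.6, 3.6]
opening: 0.0003
```

Request:
drive_tool:
  plan:
    - {"x": 0, "y": 0, "z": -0.7, "rx": 0, "ry": 0, "rz": 0, "claw": 1}
    - {"x": 0, "y": 0, "z": -1, "rx": 0, "ry": 0, "rz": 0, "claw": 1}
    - {"x": 0, "y": 0, "z": -1, "rx": 0, "ry": 0, "rz": 0, "claw": 1}

```text
time_s: 25.85
position: [0.5563, 0.0736, 0.1158]
orientation: [0.0, 0.6, 0.8, 0.0]
force: [0.2, -0.3, 3.7]
opening: 0.0001
```

Request:
drive_tool:
  plan:
    - {"x": 0, "y": 0, "z": -0.7, "rx": 0, "ry": 0, "rz": 0, "claw": 1}
    - {"x": 0, "y": 0, "z": -1.2, "rx": 0, "ry": 0, "rz": 0, "claw": 1}
    - {"x": 0, "y": 0, "z": -1.2, "rx": 0, "ry": 0, "rz": 0, "claw": 1}

```text
time_s: 26.22
position: [0.5563, 0.0736, 0.1149]
orientation: [0.0, 0.6, 0.8, -0.0]
force: [0.6, -0.5, 5.6]
opening: 0.0
```

Request:
drive_tool:
  plan:
    - {"x": 0, "y": 0, "z": -0.7, "rx": 0, "ry": 0, "rz": 0, "claw": 1}
    - {"x": 0, "y": 0, "z": -1.2, "rx": 0, "ry": 0, "rz": 0, "claw": 1}
    - {"x": 0, "y": 0, "z": -1.2, "rx": 0, "ry": 0, "rz": 0, "claw": 1}

```text
time_s: 26.6
position: [0.5563, 0.0736, 0.1141]
orientation: [0.0, 0.6, 0.8, -0.0]
force: [-1.2, -0.1, 9.6]
opening: -0.0002
```

Request:
drive_tool:
  plan:
    - {"x": 0, "y": 0, "z": -1, "rx": 0, "ry": 0, "rz": 0, "claw": 1}
    - {"x": 0, "y": 0, "z": -1.6, "rx": 0, "ry": 0, "rz": 0, "claw": 1}
    - {"x": 0, "y": 0, "z": -1.6, "rx": 0, "ry": 0, "rz": 0, "claw": 1}

```text
time_s: 26.98
position: [0.5564, 0.0736, 0.1131]
orientation: [0.0, 0.6, 0.8, -0.0]
force: [-2.7, -0.8, 13.2]
opening: 0.0001
```

```bash
python3 -c "
from h import *
s=robot.sense();print(s['position'],s['force'],np.round(s['moment'],3))
snap('scene');s=robot.sense();print(s['position'],s['force'])"
```

```text
[0.55635531 0.07357442 0.11310722] [-2.72495926 -0.75884206 13.15799619] [-0.226  0.575 -0.005]
[0.55633829 0.07357977 0.11313127] [-1.49113123 -0.862438   13.86849901]
```

Request:
drive_tool:
  plan:
    - {"x": 0, "y": 0, "z": -0.5, "rx": 0, "ry": 0, "rz": 0, "claw": 1}
    - {"x": 0, "y": 0, "z": -0.5, "rx": 0, "ry": 0, "rz": 0, "claw": 1}
    - {"x": 0, "y": 0, "z": -0.5, "rx": 0, "ry": 0, "rz": 0, "claw": 1}
    - {"x": 0, "y": 0, "z": -0.5, "rx": 0, "ry": 0, "rz": 0, "claw": 1}
    - {"x": 0, "y": 0, "z": -0.5, "rx": 0, "ry": 0, "rz": 0, "claw": 1}

```text
time_s: 27.65
position: [0.5564, 0.0735, 0.1128]
orientation: [0.001, 0.6, 0.8, -0.0]
force: [-2.6, -1.4, 14.4]
opening: 0.0002
```

Request:
drive_tool:
  plan:
    - {"x": 0, "y": 0, "z": 0, "rx": 0, "ry": 0, "rz": 0, "claw": 1}
    - {"x": 0, "y": 0, "z": 0, "rx": 0, "ry": 0, "rz": 0, "claw": 1}
    - {"x": 0, "y": 0, "z": 0, "rx": 0, "ry": 0, "rz": 0, "claw": 1}
    - {"x": 0, "y": 0, "z": 0, "rx": 0, "ry": 0, "rz": 0, "claw": 1}
    - {"x": 0, "y": 0, "z": 0, "rx": 0, "ry": 0, "rz": 0, "claw": 1}
    - {"x": 0, "y": 0, "z": 0, "rx": 0, "ry": 0, "rz": 0, "claw": 1}

```text
time_s: 28.4
position: [0.5564, 0.0736, 0.1128]
orientation: [0.001, 0.6, 0.8, -0.0]
force: [-1.6, -0.6, 14.5]
opening: 0.0
```

Request:
drive_tool:
  plan:
    - {"x": 0, "y": 0, "z": -0.2, "rx": 0, "ry": 0, "rz": 0, "claw": 1}
    - {"x": 0, "y": 0, "z": -0.3, "rx": 0, "ry": 0, "rz": 0, "claw": 1}
    - {"x": 0, "y": 0, "z": -0.3, "rx": 0, "ry": 0, "rz": 0, "claw": 1}
    - {"x": 0, "y": 0, "z": -0.3, "rx": 0, "ry": 0, "rz": 0, "claw": 1}
    - {"x": 0, "y": 0, "z": -0.3, "rx": 0, "ry": 0, "rz": 0, "claw": 1}
    - {"x": 0, "y": 0, "z": -0.3, "rx": 0, "ry": 0, "rz": 0, "claw": 1}
    - {"x": 0, "y": 0, "z": -0.3, "rx": 0, "ry": 0, "rz": 0, "claw": 1}
    - {"x": 0, "y": 0, "z": -0.3, "rx": 0, "ry": 0, "rz": 0, "claw": 1}
    - {"x": 0, "y": 0, "z": -0.3, "rx": 0, "ry": 0, "rz": 0, "claw": 1}
    - {"x": 0, "y": 0, "z": -0.3, "rx": 0, "ry": 0, "rz": 0, "claw": 1}
    - {"x": 0, "y": 0, "z": -0.3, "rx": 0, "ry": 0, "rz": 0, "claw": 1}
    - {"x": 0, "y": 0, "z": -0.3, "rx": 0, "ry": 0, "rz": 0, "claw": 1}

```text
time_s: 29.9
position: [0.5564, 0.0735, 0.1127]
orientation: [0.001, 0.6, 0.8, -0.0]
force: [-3.9, -0.4, 15.2]
opening: 0.0001
```

Request:
drive_tool:
  plan:
    - {"x": 0, "y": 0, "z": 4, "rx": 0, "ry": 0, "rz": 0, "claw": 1}
    - {"x": 0, "y": 0, "z": 9, "rx": 0, "ry": 0, "rz": 0, "claw": 1}
    - {"x": 0, "y": 0, "z": 14, "rx": 0, "ry": 0, "rz": 0, "claw": 1}
    - {"x": 0, "y": 0, "z": 20, "rx": 0, "ry": 0, "rz": 0, "claw": 1}
    - {"x": 0, "y": 0, "z": 40, "rx": 0, "ry": 0, "rz": 0, "claw": 1}
    - {"x": 0, "y": 0, "z": 70, "rx": 0, "ry": 0, "rz": 0, "claw": 1}
    - {"x": 0, "y": 0, "z": 110, "rx": 0, "ry": 0, "rz": 0, "claw": 1}
    - {"x": 0, "y": 0, "z": 130, "rx": 0, "ry": 0, "rz": 0, "claw": 1}
    - {"x": 0, "y": 0, "z": 130, "rx": 0, "ry": 0, "rz": 0, "claw": 1}

```text
time_s: 31.02
position: [0.5566, 0.0737, 0.242]
orientation: [0.001, 0.6, 0.8, 0.001]
force: [-0.1, -0.6, 0.3]
opening: 0.0001
```

```bash
python3 - <<'E'
from h import *
from scipy.spatial.transform import Rotation as R
check()
marks('wrist',['ram_top','spray_can','eyelet_jar','handle_grip']);marks('scene',['ram_top','die5','spray_can','eyelet_jar'])
st=robot.sense();s=snap('wrist')
q=st['orientation'];T=np.eye(4);T[:3,:3]=R.from_quat(np.r_[q[1:],q[0]]).as_matrix();T[:3,3]=st['position']
s['world_from_camera']=T@s['mount'];im=s['image'].copy();A=np.array([.579,-.013]);ra=1.832
L=[(ra-k*np.pi/3,d,.083,(0,0,255)) for k,d in((1,44),(-1,27),(-2,20),(-3,14))]+[(ra,32,.170,(0,255,0))]
for a,dia,z,c in L:
    o=np.r_[A+.09*np.array([np.cos(a),np.sin(a)]),z]
    cv2.polylines(im,[np.int32(np.round([proj(s,o+dia/2000*np.array([np.cos(t),np.sin(t),0])) for t in np.linspace(0,6.28,24)]))],True,c,1)
cv2.imwrite('pics/w12.png',im)
E
```

```text
t 31.025 yaw 0.284 q7 -0.235 F [-0.1 -0.6  0.3] M [ 0.012  0.001 -0.062] op 0.0001 [0.5566 0.0737 0.242 ]
scene die5 ang 1.832 r 0.091 0.72
wrist ram_top [([0.556, 0.074, 0.17], 0.95)]
wrist spray_can [([0.614, 0.27, -0.003], 0.9), ([0.654, 0.193, 0.003], 0.62)]
wrist eyelet_jar []
wrist handle_grip []
scene ram_top [([0.556, 0.072, 0.17], 0.49)]
scene die5 [([0.556, 0.075, 0.085], 0.72)]
scene spray_can [([0.613, 0.276, -0.0], 0.88), ([0.654, 0.188, 0.002], 0.67)]
scene eyelet_jar [([0.574, -0.209, 0.0], 0.82)]
```

```bash
python3 -c "
from h import *
print(robot.sense()['force']);print(robot.close_job())"
```

```text
[-0.50025924  0.18716426 -0.68174629]
the job is handed in; nothing more can be done
None
```

The press is set up for the second-largest die, the ram was pressed onto its depth stop and has sprung back up, and the job is handed in at about 31 s.

- **Turret:** It started at the third die. I gripped the bar handle and turned it counter-clockwise, two clicks with a pause after each, letting each detent pull itself in. With the handle released, the scene camera put the second-largest die at 1.83 to 1.86 rad, where 1.83 was expected. The other dies matched their predicted places in the wrist picture.
- **Ram:** The closed fingertips met the cap and felt 2 to 4 N of spring over about 15 mm. I then held 14.4 to 15.2 N on the stop for more than 2 s, in small steps, and never read above 15.2 N. After I backed off, the networks put the cap at 170 mm again, so it was fully up.
- **Bystanders:** The spray cans and the eyelet jar read within about 5 mm of their first positions. I did not re-measure the tape roll, awl, tray or tub, but the arm never went near them.

**Failed or disagreed:**
- The first grip closed on air. The real fingertips sit about 35 to 40 mm behind the reported TCP, seen in the pictures and confirmed when I met the cap. I lowered the gripper and gripped again, reading 15 mm on the 16 mm bar.
- My last check picture could not be viewed because I had used all 12, so the final check rests on the networks' readings and the force reading near zero.

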